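# Set the fume damper to the third click and start the extractor

## Robot

A 6-joint arm with a two-finger parallel gripper is mounted at the origin on the work surface. World frame = base frame: x ahead of the robot, y to its left, z up, the work surface at z = 0. Lengths are in mm, angles in rad, forces in N, time in s.
With the tool pointing down it reaches from about 350 to 875 mm from the base axis. Payload 4.2 kg.
Tool frame: the origin (TCP) lies midway between the tips of the shut fingers; the grasp point (between the pads) lies 19 mm behind it (arm.grip_point_offset is the z of the grasp point in the tool frame, in mm); z points along the fingers, x is the direction in which the jaws open and shut, and the axes are right-handed (so a half turn about z gives the same grasp; the last joint's range is limited). The gripper opens to 85 mm and grips with 20 to 120 N. Pads are 22 mm wide; open, the fingers measure 114 mm over their backs; the gripper's body (76 mm by 85 mm) begins 54 mm behind the grasp point. The pads swing forward as they close: fully open they stand 13 mm farther back than shut.
Start: joints at [-1.057, 0.385, 0.008, 0, -1.194, -0.259], TCP at [157.549, -604.795, 231.312] pointing down, gripper open.
Joint ranges: [-3.14, 3.14], [-1.21, 2.06], [-1.07, 1.41], [-3.16, 2.05], [-2.99, -0.16], [-3.1, 3.1]. Speed limits (rad/s): [2.79, 2.79, 3.14, 3.14, 3.14, 3.14].

## Interface

Orientations are given as a unit quaternion [x, y, z, w].
In Python, from bench import arm gives the robot as it stands.
- The arm moves only by the shell command python3 -m jog 'ROWS'. ROWS is JSON, a list of rows, each an object of numbers: "hand": the finger opening in mm, from 0 to 85.4; "dx", "dy", "dz": the shift along the tool's x, y, z in mm; "rx", "ry", "rz": the turn, a rotation vector about the tool's x, y, z in rad. A call has 1 to 5 rows; each row shifts and turns the commanded pose from where the row before left it, along the tool's axes as they then stand; what a row does not reach is not made up. A row lasts 1/12 s, in which the tool goes at most 41.7 mm and 7.16 degrees, less where a joint would pass 70% of its speed; a pose out of reach is approached as far as the arm can. A call with a gripper value outside its range is refused whole. The fingers move at their own pace and stop on an object; the grip force is fixed at half the most. Time passes only in rows, so rows that do not move let the fingers close. It gives the time, the measured TCP pose, the force and the opening at its end, in the units of the state.
- arm.read_state(): the state, without advancing time (a new reading comes with each control period).
- arm.get_image(name): name is "scene" or "side" or "wrist"; returns a dict with "img" (420x560x3 uint8, red, green, blue), "depth" (420x560 float32, mm along the optical axis (not along the pixel's ray), 0 where there is no reading), "intrinsics" (3x3 intrinsics, pixels), "dist" ([k1, k2, p1, p2, k3] as OpenCV has them; the pictures are not rectified), "R" (3x3) and "t" (3): a world point X has camera coordinates R X + t; the wrist camera has in their place "T_tool_cam" (4x4, takes a point from camera to tool coordinates, whose origin is the TCP and whose axes are the tool frame's). Camera axes: x right, y down, z forward; pixel columns grow to the right and rows downward; lengths in mm; the calibration is good to about 2 mm. A picture is of the moment at which its call begins: read the wrist's pose just before it.
- arm.job_done(): hands the job in, once; it reports no verdict.
The state is a dict: "clock": time; "joints": joint angles; "joint_vel": joint speeds; "joint_efforts": joint torques, N m; "position": TCP position; "ee_rot": TCP orientation; "contact_force": force on the tool from outside, world axes, zero at the start; "wrist_torque": the same for the moment, N m; "gripper_width": finger opening in mm.
Only numpy, scipy, OpenCV 4.12 (cv2) and the standard library are available. Lean on these libraries where they do the work, as an engineer would, in place of code of your own. Each camera call takes 0.05 s, during which the arm holds its last target.

## Task

Get the fume extractor running for the next weld: with the fingertips push the red damper lever on the yellow control box along its slot, away from its shut position at the red mark, until it has clicked three times; stop there, in the third notch, without going past it. Then press the green start button fully down and let it come up again. Push the lever gently, leave the red stop button alone, and do not pick up or shift any of the things lying about.

Things in the scene. Friction and masses are not known exactly. Their poses are not given: they have to be found in the camera images.
- box: Yellow extractor control box fixed to the table, 160 mm (its x) by 250 mm (its y) by 70 mm high; origin at the centre of its underside, z up. Its flat top is 70 mm above the table and carries the lever, a slot with a scale of ticks along its y, and two round buttons. A 64 mm duct stub sticks 33 mm out of its +x side.
- lever_top (a point): Centre of the top of the red lever paddle, 50 mm above the box's top. The paddle is 30 mm wide (box x), 14 mm thick along its travel (box y), and spans 4 to 50 mm above the box's top. It runs along the box's +y on the line x = +30 mm; shut, it stands at y = -50 mm in the box frame, with 68 mm of free box top behind it (towards -y).
- lever (a joint): Travel in m along the box's +y: 0 in the shut notch (red tick, the start), then notches (white ticks) every 20 mm; 0.060 is the third click, 0.100 the last; end stops 3 mm past both ends. A detent draws it into each notch: pushing it out takes up to 5 N, most at 5 mm from the notch, fading to nothing at the crest 10 mm on; there it snaps ahead into the next notch. Left between crests it returns.
- start_top (a point): Centre of the top of the green start button, 32 mm across, at x = -45 mm, y = +70 mm in the box frame, its top 22 mm above the box's top. It is pressed straight down.
- start (a joint): Travel of the green start button in m: 0 up, 0.006 fully down; a spring of about 5 N at full travel brings it up again.
- stop_top (a point): Centre of the top of the red stop button, of the same make and size, at x = -45 mm, y = -70 mm in the box frame. To be left alone.
- stop (a joint): Travel of the red stop button in m: 0 up, 0.006 fully down.
- tips_jar: Loose bystander: small clear jar with a brass cap, 38 mm across, 50 mm high, standing on the control box; origin at the centre of its underside. To be left alone.
- angle_iron: Loose bystander: dark steel angle offcut, 150 x 50 x 50 mm, lying on the table; origin at the centre of its underside. To be left alone.
- wire_brush: Loose bystander: wire brush with a wooden handle, 200 mm long, lying on the table; origin at the centre of its underside. To be left alone.
- hammer: Loose bystander: hammer with a black handle, 260 mm long, lying on the table; origin at the centre of its underside. To be left alone.
- magnet: Loose bystander: orange welding magnet, 75 x 55 x 25 mm, lying on the table; origin at the centre of its underside. To be left alone.
- tube_cut: Loose bystander: rusty square tube offcut, 90 x 40 x 40 mm, lying on the table; origin at the centre of its underside. To be left alone.
- gel_tub: Loose bystander: white tub of nozzle gel with a blue cap, 72 mm across, 65 mm high, standing on the table; origin at the centre of its underside. To be left alone.

How it is judged:
By the outcome, as a careful person would: the job done as asked, in the order asked, and still so for the second after the job is handed in, with the robot touching nothing.
It also fails if it takes over 53 s, if anything falls off the work surface, if the arm or the gripper's body presses on something with over 40 N, if the wrist force passes 120 N, or if a joint passes its speed limit or range.

## Working session

There is one attempt and no reset: what is moved stays moved. The work goes in short steps, Python scripts to look and compute and a shell command to move; the robot and the scene stay as the last step left them, time stands still between calls to the robot, and variables do not carry over. Pictures are saved under pics/ and viewed, and the job is handed in when it is done.

```bash
ls; mkdir -p pics; python3 - <<'E'
from bench import arm
import cv2
s=arm.read_state(); print(s)
for n in ("scene","side","wrist"):
    d=arm.get_image(n); cv2.imwrite(f"pics/{n}0.png",d["img"][:,:,::-1])
    print(n,d["intrinsics"],d["dist"],d.get("R"),d.get("t"),d.get("T_tool_cam"))
E
```

```text
pics
{'clock': 0.0, 'joints': array([-1.05737941e+00,  3.85548463e-01,  6.59978646e-03, -5.10678310e-04,
       -1.19398540e+00, -2.58611080e-01]), 'joint_vel': array([-0.00062289, -0.00025263,  0.00192511,  0.00058105, -0.00174715,
        0.00108124]), 'joint_efforts': array([ 4.41850170e-04, -3.92289054e+01,  1.88400435e+01,  4.18598503e+00,
       -4.63042918e-03, -9.10899132e-06]), 'position': array([ 157.41202433, -604.23862815,  230.21454195]), 'ee_rot': array([ 6.11606050e-01,  7.91161703e-01,  6.34280759e-04, -8.92471699e-04]), 'contact_force': array([-0.1580013 ,  0.07908673,  0.76868062]), 'wrist_torque': array([-0.05513191, -0.00887511,  0.02702344]), 'gripper_width': 85.5334125646186}
scene [[384.10644746   0.         279.10956831]
 [  0.         384.10644746 202.19369373]
 [  0.           0.           1.        ]] [-0.08215399  0.          0.          0.          0.        ] [[-0.61331395  0.78964324  0.01759377]
 [ 0.61504452  0.49144198 -0.61660767]
 [-0.4955464  -0.36735314 -0.78707397]] [ 315.99007133 -296.93009888 1441.76786957] None
side [[450.03050604   0.         286.63897416]
 [  0.         450.03050604 207.85949357]
 [  0.           0.           1.        ]] [-0.001176  0.        0.        0.        0.      ] [[-0.99625655 -0.08518436  0.01471459]
 [-0.06582203  0.63715998 -0.76791576]
 [ 0.05603887 -0.76600965 -0.64038181]] [ 547.65543479  117.62200075 1346.67853111] None
wrist [[354.30724721   0.         275.71978162]
 [  0.         354.30724721 206.24937565]
 [  0.           0.           1.        ]] [-0.03482218  0.          0.          0.          0.        ] None None [[ 9.99999652e-01 -5.07986850e-04 -6.61577498e-04 -7.67612953e-01]
 [ 6.94001419e-04  9.46710149e-01  3.22086033e-01 -8.32867759e+01]
 [ 4.62706663e-04 -3.22086380e-01  9.46710172e-01 -1.43123033e+02]
 [ 0.00000000e+00  0.00000000e+00  0.00000000e+00  1.00000000e+00]]
```

View pics/scene0.png

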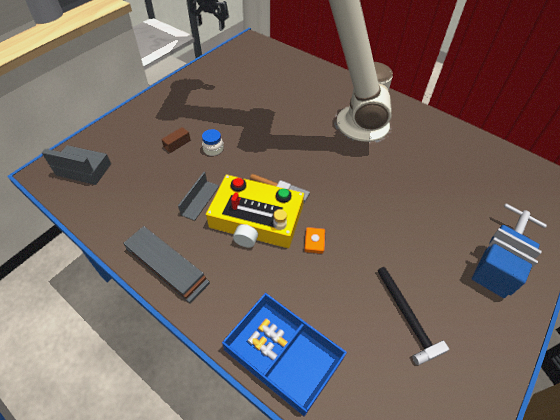

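View pics/side0.png

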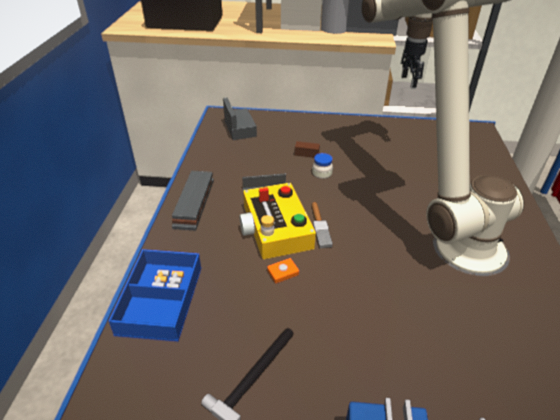

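View pics/wrist0.png

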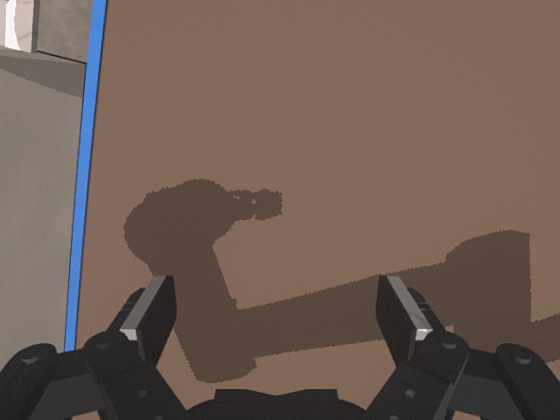

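The scene view shows the box near (255,210), with the green button at (284,194), the stop button at (238,184), the lever at (236,200) and the jar at (280,217). The wrist view shows only bare table. Next I'll measure these from the colour masks.

```bash
cat > h.py <<'E'
import cv2, numpy as np
from bench import arm
from scipy.spatial.transform import Rotation as Ro
def cam(n):
    s=arm.read_state(); d=arm.get_image(n)
    if n=="wrist":
        T=np.eye(4);T[:3,:3]=Ro.from_quat(s["ee_rot"]).as_matrix();T[:3,3]=s["position"]
        M=T@d["T_tool_cam"]; d["R"]=M[:3,:3].T; d["t"]=-d["R"]@M[:3,3]
    return d
def ray(d,uv,z):
    p=cv2.undistortPoints(np.array(uv,float).reshape(-1,1,2),d["intrinsics"],d["dist"]).reshape(-1,2)
    D=np.c_[p,np.ones(len(p))]@d["R"]; C=-d["R"].T@d["t"]
    return C+D*((z-C[2])/D[:,2])[:,None]
def pix(d,X):
    return cv2.projectPoints(np.array(X,float).reshape(-1,1,3),cv2.Rodrigues(d["R"])[0],d["t"],d["intrinsics"],d["dist"])[0].reshape(-1,2)
def masks(d):
    h=cv2.cvtColor(d["img"],cv2.COLOR_RGB2HSV); H,S,V=cv2.split(h)
    return dict(green=((H>45)&(H<85)&(S>120)&(V>50)),red=(((H<6)|(H>174))&(S>170)&(V>90)),yellow=((H>22)&(H<35)&(S>150)&(V>80)))
def blobs(m,amin=15):
    n,l,st,c=cv2.connectedComponentsWithStats(m.astype(np.uint8))
    return [(st[i].tolist(),c[i].round(1).tolist()) for i in range(1,n) if st[i][4]>=amin]
E
python3 - <<'E'
from h import *
for n,(x0,y0,x1,y1) in (("scene",(190,165,320,255)),("side",(230,165,345,285))):
    d=cam(n)
    for k,m in masks(d).items():
        mm=np.zeros_like(m); mm[y0:y1,x0:x1]=m[y0:y1,x0:x1]
        for st,c in blobs(mm):
            print(n,k,st,c,ray(d,[c],92).round(1).tolist(),ray(d,[c],70).round(1).tolist())
    cv2.imwrite(f"pics/{n}1.png",cv2.resize(d["img"][y0:y1,x0:x1,::-1],None,fx=5,fy=5,interpolation=cv2.INTER_CUBIC))
E
```

```text
scene green [278, 189, 12, 10, 92] [283.2, 193.1] [[519.5, 16.2, 92.0]] [[504.8, 5.6, 70.0]]
scene red [233, 178, 11, 10, 81] [238.0, 182.5] [[570.5, -112.2, 92.0]] [[557.1, -126.0, 70.0]]
scene red [231, 193, 10, 17, 99] [234.9, 200.6] [[626.7, -73.9, 92.0]] [[614.8, -86.8, 70.0]]
scene yellow [206, 174, 98, 74, 2980] [256.1, 210.3] [[615.6, -5.0, 92.0]] [[603.4, -16.1, 70.0]]
side green [293, 214, 12, 9, 75] [298.7, 217.9] [[514.0, 24.8, 92.0]] [[515.0, -0.4, 70.0]]
side red [281, 187, 10, 7, 57] [285.3, 190.1] [[564.0, -102.0, 92.0]] [[566.2, -130.5, 70.0]]
side red [259, 189, 10, 13, 103] [263.6, 194.9] [[627.9, -71.1, 92.0]] [[631.8, -98.8, 70.0]]
side yellow [243, 183, 73, 61, 1623] [281.2, 214.2] [[565.8, 13.7, 92.0]] [[568.1, -11.9, 70.0]]
side yellow [263, 216, 9, 7, 47] [267.2, 219.1] [[603.7, 39.3, 92.0]] [[607.0, 14.4, 70.0]]
```

View pics/scene1.png

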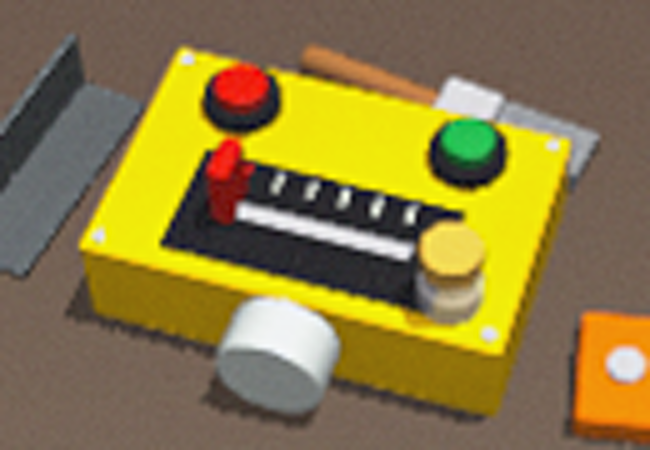

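View pics/side1.png

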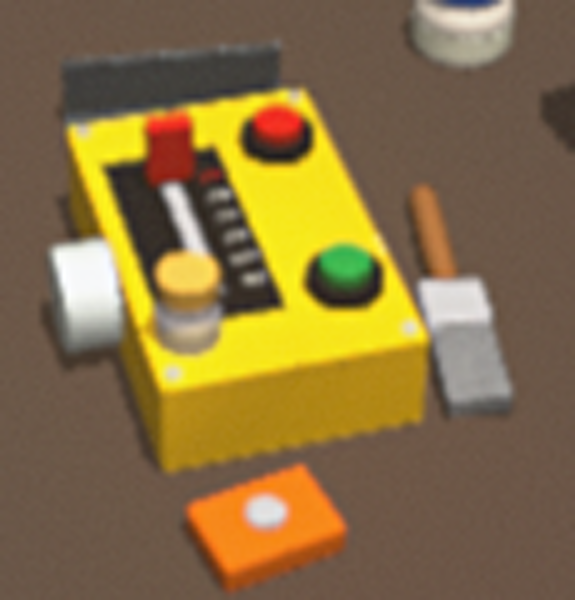

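```bash
python3 -m jog '[{"hand":0,"dx":25,"dy":30,"dz":-2},{"dx":25,"dy":30,"dz":-2},{"dx":25,"dy":30,"dz":-2},{"dx":25,"dy":30,"dz":-2},{"dx":25,"dy":30,"dz":-2}]'; python3 -m jog '[{"dx":25,"dy":30,"dz":-2},{"dx":25,"dy":30,"dz":-2},{"dx":25,"dy":30,"dz":-2},{"dx":25,"dy":30,"dz":-2},{"dx":25,"dy":30,"dz":-2}]'; python3 -m jog '[{"dx":25,"dy":30},{"dx":25,"dy":30},{"dx":25,"dy":30},{"dx":25,"dy":30},{"dx":25,"dy":30}]';python3 -m jog '[{"dx":25,"dy":30},{"dx":25,"dy":30},{"dx":10,"dy":10},{"rz":-0.122},{}]'
```

```text
$[0]: bad value
$[0]: bad value
$[0]: bad value
$[0]: bad value
```

```bash
python3 -m jog '[{"hand":0,"dx":25,"dy":30,"dz":-2,"rx":0,"ry":0,"rz":0},{"hand":0,"dx":25,"dy":30,"dz":-2,"rx":0,"ry":0,"rz":0},{"hand":0,"dx":25,"dy":30,"dz":-2,"rx":0,"ry":0,"rz":0},{"hand":0,"dx":25,"dy":30,"dz":-2,"rx":0,"ry":0,"rz":0},{"hand":0,"dx":25,"dy":30,"dz":-2,"rx":0,"ry":0,"rz":0}]'
```

```text
clock: 0.67
position: [271.7, -444.5, 241.3]
ee_rot: [0.612, 0.791, 0.0, -0.0]
contact_force: [0.4, -0.4, 0.7]
gripper_width: 25.5
```

```bash
python3 -m jog '[{"hand":0,"dx":25,"dy":30,"dz":-2,"rx":0,"ry":0,"rz":0},{"hand":0,"dx":25,"dy":30,"dz":-2,"rx":0,"ry":0,"rz":0},{"hand":0,"dx":25,"dy":30,"dz":-2,"rx":0,"ry":0,"rz":0},{"hand":0,"dx":25,"dy":30,"dz":-2,"rx":0,"ry":0,"rz":0},{"hand":0,"dx":25,"dy":30,"dz":-2,"rx":0,"ry":0,"rz":0}]'; python3 -m jog '[{"hand":0,"dx":25,"dy":30,"dz":0,"rx":0,"ry":0,"rz":0},{"hand":0,"dx":25,"dy":30,"dz":0,"rx":0,"ry":0,"rz":0},{"hand":0,"dx":25,"dy":30,"dz":0,"rx":0,"ry":0,"rz":0},{"hand":0,"dx":25,"dy":30,"dz":0,"rx":0,"ry":0,"rz":0},{"hand":0,"dx":25,"dy":30,"dz":0,"rx":0,"ry":0,"rz":0}]';python3 -m jog '[{"hand":0,"dx":25,"dy":30,"dz":0,"rx":0,"ry":0,"rz":0},{"hand":0,"dx":25,"dy":30,"dz":0,"rx":0,"ry":0,"rz":0},{"hand":0,"dx":10,"dy":10,"dz":0,"rx":0,"ry":0,"rz":0},{"hand":0,"dx":0,"dy":0,"dz":0,"rx":0,"ry":0,"rz":-0.122},{"hand":0,"dx":0,"dy":0,"dz":0,"rx":0,"ry":0,"rz":0}]'
cat >> h.py <<'E'
def look(n,name):
    d=cam(n); cv2.imwrite(f"pics/{name}.png",d["img"][:,:,::-1])
    for k,m in masks(d).items():
        for st,c in blobs(m):
            print(n,k,st,c,ray(d,[c],92).round(1).tolist(),ray(d,[c],70).round(1).tolist())
    return d
E
python3 -c "
from h import *
print(arm.read_state())
look('wrist','w1')"
```

```text
clock: 1.08
position: [385.5, -285.5, 251.6]
ee_rot: [0.612, 0.791, 0.0, 0.0]
contact_force: [0.3, -0.5, 0.1]
gripper_width: 0.4
clock: 1.5
position: [499.2, -126.6, 251.6]
ee_rot: [0.611, 0.791, 0.0, 0.0]
contact_force: [0.4, -0.3, -0.1]
gripper_width: -0.3
clock: 1.92
position: [551.3, -51.8, 250.8]
ee_rot: [0.561, 0.828, -0.0, -0.0]
contact_force: [0.3, 0.2, 0.5]
gripper_width: -0.3
{'clock': 1.9167, 'joints': array([ 1.99020333e-01,  2.50496458e-01, -1.37004395e-01, -1.31089906e-04,
       -1.18439064e+00, -1.38905051e+00]), 'joint_vel': array([-0.02648672, -0.01779093, -0.01573763, -0.00061152, -0.00391494,
       -0.15080691]), 'joint_efforts': array([  0.59900505, -31.76969647,  19.03517067,   4.18616429,
         0.03313733,   0.61045244]), 'position': array([551.34302367, -51.78042691, 250.76197098]), 'ee_rot': array([ 5.60541648e-01,  8.28126052e-01, -3.47983079e-04, -4.27132257e-04]), 'contact_force': array([0.25010929, 0.24578876, 0.52935828]), 'wrist_torque': array([-0.00476334, -0.00567667, -0.01784766]), 'gripper_width': -0.277463100985576}
wrist green [344, 161, 35, 33, 883] [360.9, 177.0] [[516.5, 13.9, 92.0]] [[519.6, 20.9, 70.0]]
wrist red [185, 160, 34, 24, 575] [202.3, 171.3] [[563.3, -116.9, 92.0]] [[569.8, -119.3, 70.0]]
wrist red [229, 216, 2, 12, 19] [229.6, 222.4] [[599.6, -78.9, 92.0]] [[608.7, -78.5, 70.0]]
wrist red [217, 253, 15, 28, 363] [224.0, 266.9] [[644.7, -68.7, 92.0]] [[657.1, -67.7, 70.0]]
wrist yellow [146, 134, 142, 74, 5608] [226.8, 159.7] [[545.7, -100.4, 92.0]] [[550.9, -101.6, 70.0]]
wrist yellow [362, 136, 55, 148, 4169] [391.7, 196.3] [[522.2, 47.4, 92.0]] [[525.7, 56.9, 70.0]]
wrist yellow [161, 267, 83, 19, 911] [195.0, 278.4] [[667.1, -90.8, 92.0]] [[681.2, -91.3, 70.0]]
```

View pics/w1.png

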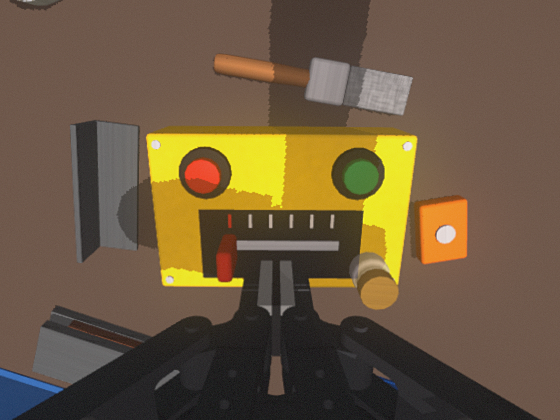

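The wrist view shows the buttons at (202,175) and (361,177), the lever's top face near (224,267), the red tick at (230,221), the white ticks to its right and the jar cap at (377,292).

```bash
python3 - <<'E'
from h import *
d=cam("wrist")
print("btn",ray(d,[(202.5,176),(361,177)],92).round(1).tolist())
P=ray(d,[(156,145),(408,146),(169.5,280),(148,135.5),(416,136.5)],70);print("screws/corners70",P.round(1).tolist(), np.linalg.norm(P[4]-P[3]),np.degrees(np.arctan2(*(P[4]-P[3])[1::-1])))
T=ray(d,[(230,221),(250,221),(271,221),(291.5,221),(312,221),(332.5,221)],70);print("ticks",T.round(1).tolist())
print("slot",ray(d,[(237,245),(339,246)],70).round(1))
print("jar cap",ray(d,[(378,292)],120).round(1))
x0,y0=130,110
cv2.imwrite("pics/w1z.png",cv2.resize(d["img"][y0:y0+200,x0:x0+270,::-1],None,fx=2.9,fy=2.9,interpolation=cv2.INTER_CUBIC))
E
```

```text
btn [[566.6, -116.2, 92.0], [516.5, 13.5, 92.0]]
screws/corners70 [[561.1, -167.4, 70.0], [477.3, 48.1, 70.0], [692.5, -117.0, 70.0], [555.4, -176.6, 70.0], [466.8, 50.9, 70.0]] 244.07775378805204 111.27702586492306
ticks [[606.7, -79.7, 70.0], [599.6, -61.4, 70.0], [592.0, -42.3, 70.0], [584.7, -23.6, 70.0], [577.3, -4.8, 70.0], [569.9, 13.9, 70.0]]
slot [[628.6 -64.7  70. ]
 [592.1  31.2  70. ]]
jar cap [[602.2  65.1 120. ]]
```

View pics/w1z.png

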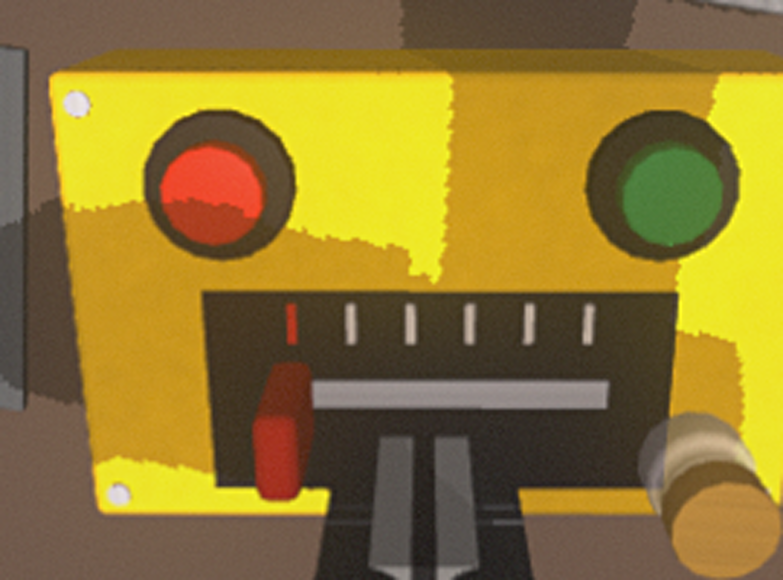

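```bash
python3 -m jog '[{"hand":0,"dx":-28,"dy":22,"dz":0,"rx":0,"ry":0,"rz":0},{"hand":0,"dx":-28,"dy":22,"dz":0,"rx":0,"ry":0,"rz":0},{"hand":0,"dx":-28.6,"dy":21.3,"dz":0,"rx":0,"ry":0,"rz":0},{"hand":0,"dx":0,"dy":0,"dz":30,"rx":0,"ry":0,"rz":0.009},{"hand":0,"dx":0,"dy":0,"dz":30,"rx":0,"ry":0,"rz":0}]'
python3 -m jog '[{"hand":0,"dx":0,"dy":0,"dz":30,"rx":0,"ry":0,"rz":0},{"hand":0,"dx":0,"dy":0,"dz":20,"rx":0,"ry":0,"rz":0},{"hand":0,"dx":0,"dy":0,"dz":10,"rx":0,"ry":0,"rz":0},{"hand":0,"dx":0,"dy":0,"dz":0,"rx":0,"ry":0,"rz":0}]'
cat >> h.py <<'E'
C0=np.array([583.5,-35.0,0]);a=np.radians(111.3);U=np.array([np.cos(a),np.sin(a),0]);W=np.array([np.sin(a),-np.cos(a),0])
def st():
    s=arm.read_state();p=s["position"];f=s["contact_force"]
    print("t",s["clock"],"box x,y,z",round((p-C0)@W,1),round((p-C0)@U,1),round(p[2],1),"F u,w,z",round(f@U,2),round(f@W,2),round(f[2],2))
E
python3 - <<'E'
from h import *
st()
d=cam("scene");a=d["img"][165:255,190:320,::-1];e=cam("side")["img"][155:275,235:345,::-1]
cv2.imwrite("pics/c2.png",np.hstack([cv2.resize(a,(433,300)),cv2.resize(e,(275,300))]))
E
```

```text
clock: 2.43
position: [645.1, -109.7, 192.0]
ee_rot: [0.568, 0.823, 0.002, 0.002]
contact_force: [-0.6, -0.3, -1.2]
gripper_width: 0.2
clock: 2.77
position: [641.1, -108.3, 128.7]
ee_rot: [0.567, 0.824, -0.002, -0.002]
contact_force: [-1.0, 0.2, -0.3]
gripper_width: 0.0
t 2.7667 box x,y,z 27.0 -89.2 128.7 F u,w,z 0.52 -0.86 -0.29
```

View pics/c2.png

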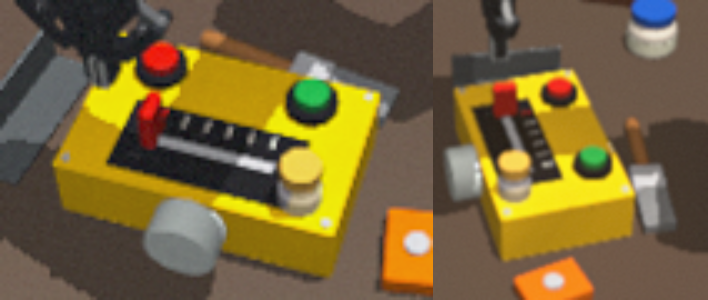

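Both views show the fingers behind the lever, with clear space between them. I'll go down and approach slowly.

```bash
python3 -m jog '[{"hand":0,"dx":0,"dy":1,"dz":18,"rx":0,"ry":0,"rz":0},{"hand":0,"dx":0,"dy":1,"dz":16,"rx":0,"ry":0,"rz":0},{"hand":0,"dx":0,"dy":0,"dz":0,"rx":0,"ry":0,"rz":0}]'; python3 -c "from h import *;st()"
python3 -m jog '[{"hand":0,"dx":3,"dy":0,"dz":0,"rx":0,"ry":0,"rz":0},{"hand":0,"dx":3,"dy":0,"dz":0,"rx":0,"ry":0,"rz":0},{"hand":0,"dx":3,"dy":0,"dz":0,"rx":0,"ry":0,"rz":0}]'; python3 -c "from h import *;st()"
python3 -m jog '[{"hand":0,"dx":1.5,"dy":0,"dz":0,"rx":0,"ry":0,"rz":0},{"hand":0,"dx":1.5,"dy":0,"dz":0,"rx":0,"ry":0,"rz":0},{"hand":0,"dx":0,"dy":0,"dz":0,"rx":0,"ry":0,"rz":0}]'; python3 -c "from h import *;st()"
```

```text
clock: 3.12
position: [644.1, -106.6, 96.5]
ee_rot: [0.566, 0.824, -0.0, -0.001]
contact_force: [-0.9, -0.6, -0.9]
gripper_width: 0.1
t 3.1167 box x,y,z 30.4 -88.7 96.5 F u,w,z -0.26 -1.11 -0.88
clock: 3.37
position: [642.6, -98.0, 99.4]
ee_rot: [0.566, 0.825, 0.001, 0.002]
contact_force: [-0.1, 0.3, -0.4]
gripper_width: 0.4
t 3.3667 box x,y,z 32.2 -80.2 99.4 F u,w,z 0.31 -0.03 -0.37
clock: 3.62
position: [640.7, -95.1, 98.0]
ee_rot: [0.566, 0.825, 0.0, 0.0]
contact_force: [0.4, -0.1, 0.0]
gripper_width: -0.2
t 3.6167 box x,y,z 31.4 -76.8 98.0 F u,w,z -0.24 0.36 0.04
```

```bash
python3 -m jog '[{"hand":0,"dx":1.5,"dy":0,"dz":0,"rx":0,"ry":0,"rz":0},{"hand":0,"dx":1.5,"dy":0,"dz":0,"rx":0,"ry":0,"rz":0},{"hand":0,"dx":0,"dy":0,"dz":0,"rx":0,"ry":0,"rz":0}]' >/dev/null; python3 -c "from h import *;st()"
python3 -m jog '[{"hand":0,"dx":1.5,"dy":0,"dz":0,"rx":0,"ry":0,"rz":0},{"hand":0,"dx":1.5,"dy":0,"dz":0,"rx":0,"ry":0,"rz":0},{"hand":0,"dx":0,"dy":0,"dz":0,"rx":0,"ry":0,"rz":0}]' >/dev/null; python3 -c "from h import *;st()"
python3 -m jog '[{"hand":0,"dx":1.5,"dy":0,"dz":0,"rx":0,"ry":0,"rz":0},{"hand":0,"dx":1.5,"dy":0,"dz":0,"rx":0,"ry":0,"rz":0},{"hand":0,"dx":0,"dy":0,"dz":0,"rx":0,"ry":0,"rz":0}]' >/dev/null; python3 -c "from h import *;st()"
```

```text
t 3.8667 box x,y,z 31.1 -73.9 97.3 F u,w,z 0.0 -0.36 0.2
t 4.1167 box x,y,z 31.1 -70.8 97.2 F u,w,z 0.54 -0.41 -0.04
t 4.3667 box x,y,z 31.2 -68.2 97.3 F u,w,z -0.88 0.46 -0.8
```

```bash
python3 -m jog '[{"hand":0,"dx":1.5,"dy":0,"dz":0,"rx":0,"ry":0,"rz":0},{"hand":0,"dx":0,"dy":0,"dz":0,"rx":0,"ry":0,"rz":0}]' >/dev/null; python3 -c "from h import *;st()"
python3 -m jog '[{"hand":0,"dx":1.5,"dy":0,"dz":0,"rx":0,"ry":0,"rz":0},{"hand":0,"dx":0,"dy":0,"dz":0,"rx":0,"ry":0,"rz":0}]' >/dev/null; python3 -c "from h import *;st()"
python3 -m jog '[{"hand":0,"dx":1.5,"dy":0,"dz":0,"rx":0,"ry":0,"rz":0},{"hand":0,"dx":0,"dy":0,"dz":0,"rx":0,"ry":0,"rz":0}]' >/dev/null; python3 -c "from h import *
st()
d=cam('scene');a=d['img'][165:255,190:320,::-1];e=cam('side')['img'][155:275,235:345,::-1]
cv2.imwrite('pics/c3.png',np.hstack([cv2.resize(a,(433,300)),cv2.resize(e,(275,300))]))"
```

```text
t 4.5333 box x,y,z 31.2 -66.9 97.3 F u,w,z -2.26 -0.05 -0.96
t 4.7 box x,y,z 31.2 -65.5 97.3 F u,w,z -4.54 -0.64 0.03
t 4.8667 box x,y,z 31.2 -64.0 97.3 F u,w,z -5.01 0.85 -1.27
```

View pics/c3.png

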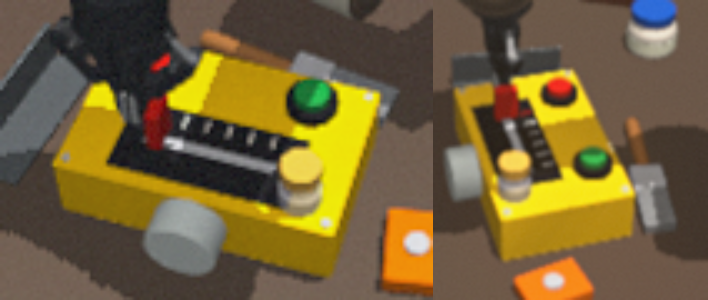

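The finger is touching: force rises from TCP y ≈ -68.5 to 5 N at -64. The crest should come near -58.5.

```bash
python3 -m jog '[{"hand":0,"dx":1.5,"dy":0,"dz":0,"rx":0,"ry":0,"rz":0},{"hand":0,"dx":1.5,"dy":0,"dz":0,"rx":0,"ry":0,"rz":0},{"hand":0,"dx":0,"dy":0,"dz":0,"rx":0,"ry":0,"rz":0}]' >/dev/null; python3 -c "from h import *;st()"
python3 -m jog '[{"hand":0,"dx":1.2,"dy":0,"dz":0,"rx":0,"ry":0,"rz":0},{"hand":0,"dx":0,"dy":0,"dz":0,"rx":0,"ry":0,"rz":0}]' >/dev/null; python3 -c "from h import *;st()"
python3 -m jog '[{"hand":0,"dx":1.2,"dy":0,"dz":0,"rx":0,"ry":0,"rz":0},{"hand":0,"dx":0,"dy":0,"dz":0,"rx":0,"ry":0,"rz":0}]' >/dev/null; python3 -c "from h import *;st()"
python3 -m jog '[{"hand":0,"dx":1.2,"dy":0,"dz":0,"rx":0,"ry":0,"rz":0},{"hand":0,"dx":0,"dy":0,"dz":0,"rx":0,"ry":0,"rz":0}]' >/dev/null; python3 -c "from h import *;st()
d=look('wrist','w3')
d=cam('scene');a=d['img'][165:255,190:320,::-1];e=cam('side')['img'][155:275,235:345,::-1]
cv2.imwrite('pics/c4.png',np.hstack([cv2.resize(a,(433,300)),cv2.resize(e,(275,300))]))"
```

```text
t 5.2167 box x,y,z 31.2 -60.0 97.3 F u,w,z -0.97 0.76 -0.52
t 5.3833 box x,y,z 31.2 -58.5 97.3 F u,w,z -0.03 -0.26 -0.38
t 5.55 box x,y,z 31.3 -57.6 97.4 F u,w,z 0.25 0.55 -0.0
t 5.7167 box x,y,z 31.3 -56.6 97.3 F u,w,z -0.56 0.35 -0.32
wrist green [535, 73, 25, 70, 993] [550.7, 107.6] [[521.7, 1.7, 92.0]] [[516.7, 17.8, 70.0]]
wrist red [208, 68, 74, 78, 4411] [245.0, 106.8] [[567.6, -115.9, 92.0]] [[569.3, -117.2, 70.0]]
wrist red [288, 193, 7, 27, 185] [291.0, 206.1] [[600.3, -82.7, 92.0]] [[606.9, -79.1, 70.0]]
wrist red [320, 232, 43, 93, 2456] [342.4, 281.1] [[626.7, -45.7, 92.0]] [[637.2, -36.6, 70.0]]
wrist yellow [127, 26, 236, 201, 28643] [242.3, 114.3] [[570.8, -116.0, 92.0]] [[573.0, -117.3, 70.0]]
wrist yellow [525, 156, 35, 108, 2501] [546.6, 210.1] [[560.4, 26.4, 92.0]] [[561.1, 46.2, 70.0]]
```

View pics/c4.png

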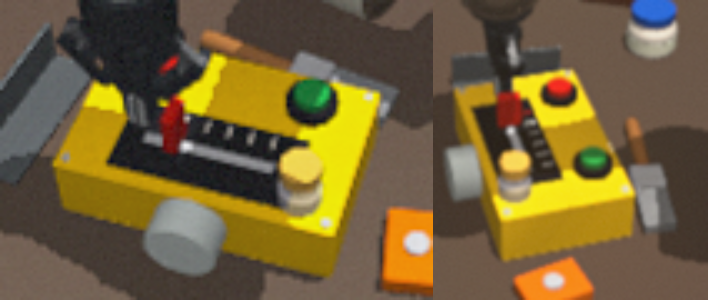

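View pics/w3.png

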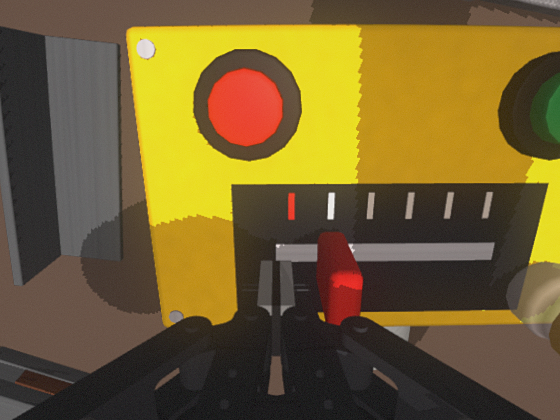

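The lever has snapped to the first white tick: its foot is at column ~330 and the tick at 331. That is click one, and the finger has come clear. The next contact should be near TCP y = -48.5 and the crest near -38.5.

```bash
python3 -m jog '[{"hand":0,"dx":2,"dy":0,"dz":0,"rx":0,"ry":0,"rz":0},{"hand":0,"dx":2,"dy":0,"dz":0,"rx":0,"ry":0,"rz":0},{"hand":0,"dx":2,"dy":0,"dz":0,"rx":0,"ry":0,"rz":0},{"hand":0,"dx":2,"dy":0,"dz":0,"rx":0,"ry":0,"rz":0},{"hand":0,"dx":0,"dy":0,"dz":0,"rx":0,"ry":0,"rz":0}]' >/dev/null; python3 -c "from h import *;st()"
python3 -m jog '[{"hand":0,"dx":1.5,"dy":0,"dz":0,"rx":0,"ry":0,"rz":0},{"hand":0,"dx":1.5,"dy":0,"dz":0,"rx":0,"ry":0,"rz":0},{"hand":0,"dx":0,"dy":0,"dz":0,"rx":0,"ry":0,"rz":0}]' >/dev/null; python3 -c "from h import *;st()"
python3 -m jog '[{"hand":0,"dx":1.5,"dy":0,"dz":0,"rx":0,"ry":0,"rz":0},{"hand":0,"dx":1.5,"dy":0,"dz":0,"rx":0,"ry":0,"rz":0},{"hand":0,"dx":0,"dy":0,"dz":0,"rx":0,"ry":0,"rz":0}]' >/dev/null; python3 -c "from h import *;st()"
python3 -m jog '[{"hand":0,"dx":1.5,"dy":0,"dz":0,"rx":0,"ry":0,"rz":0},{"hand":0,"dx":0,"dy":0,"dz":0,"rx":0,"ry":0,"rz":0}]' >/dev/null; python3 -c "from h import *;st()"
```

```text
t 6.2833 box x,y,z 31.2 -48.7 97.3 F u,w,z -0.4 0.3 -1.02
t 6.5333 box x,y,z 31.2 -46.4 97.3 F u,w,z -3.79 -0.45 -1.08
t 6.7833 box x,y,z 31.2 -43.5 97.3 F u,w,z -4.78 -1.05 -0.85
t 6.95 box x,y,z 31.2 -41.6 97.3 F u,w,z -3.15 -0.6 -0.64
```

```bash
python3 -m jog '[{"hand":0,"dx":1.2,"dy":0,"dz":0,"rx":0,"ry":0,"rz":0},{"hand":0,"dx":1.2,"dy":0,"dz":0,"rx":0,"ry":0,"rz":0},{"hand":0,"dx":0,"dy":0,"dz":0,"rx":0,"ry":0,"rz":0}]' >/dev/null; python3 -c "from h import *;st()"
python3 -m jog '[{"hand":0,"dx":1.2,"dy":0,"dz":0,"rx":0,"ry":0,"rz":0},{"hand":0,"dx":1.2,"dy":0,"dz":0,"rx":0,"ry":0,"rz":0},{"hand":0,"dx":0,"dy":0,"dz":0,"rx":0,"ry":0,"rz":0}]' >/dev/null; python3 -c "from h import *;st()
look('wrist','w4')"
```

```text
t 7.2 box x,y,z 31.3 -38.2 97.3 F u,w,z 0.35 -0.03 0.14
t 7.45 box x,y,z 31.4 -36.1 97.3 F u,w,z -0.51 -0.56 0.17
wrist green [489, 68, 71, 77, 4258] [528.1, 105.5] [[517.3, 11.3, 92.0]] [[512.7, 26.1, 70.0]]
wrist red [158, 68, 74, 78, 4428] [194.7, 106.6] [[567.5, -115.9, 92.0]] [[570.3, -120.0, 70.0]]
wrist red [247, 193, 7, 27, 166] [250.2, 205.5] [[599.2, -80.5, 92.0]] [[606.8, -79.4, 70.0]]
wrist red [325, 232, 37, 93, 2321] [341.9, 283.4] [[620.6, -26.2, 92.0]] [[631.3, -17.0, 70.0]]
wrist yellow [82, 25, 271, 208, 34132] [220.5, 114.0] [[566.5, -105.1, 92.0]] [[569.2, -107.7, 70.0]]
wrist yellow [553, 45, 7, 18, 76] [557.0, 53.6] [[495.8, 11.2, 92.0]] [[488.0, 26.0, 70.0]]
wrist yellow [492, 131, 68, 162, 6445] [534.7, 215.1] [[557.1, 41.7, 92.0]] [[558.4, 60.9, 70.0]]
```

View pics/w4.png

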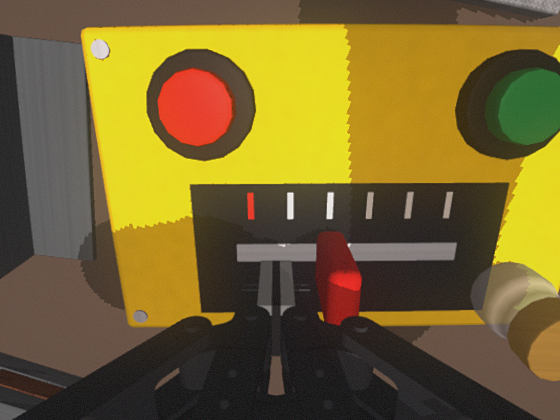

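The lever stands at the second white tick (column 330), so that is click two. For the third, contact should come near -28.5 and the crest near -18.5.

```bash
python3 -m jog '[{"hand":0,"dx":2,"dy":0,"dz":0,"rx":0,"ry":0,"rz":0},{"hand":0,"dx":2,"dy":0,"dz":0,"rx":0,"ry":0,"rz":0},{"hand":0,"dx":2,"dy":0,"dz":0,"rx":0,"ry":0,"rz":0},{"hand":0,"dx":1.5,"dy":0,"dz":0,"rx":0,"ry":0,"rz":0},{"hand":0,"dx":0,"dy":0,"dz":0,"rx":0,"ry":0,"rz":0}]' >/dev/null; python3 -c "from h import *;st()"
python3 -m jog '[{"hand":0,"dx":1.5,"dy":0,"dz":0,"rx":0,"ry":0,"rz":0},{"hand":0,"dx":1.5,"dy":0,"dz":0,"rx":0,"ry":0,"rz":0},{"hand":0,"dx":0,"dy":0,"dz":0,"rx":0,"ry":0,"rz":0}]' >/dev/null; python3 -c "from h import *;st()"
python3 -m jog '[{"hand":0,"dx":1.5,"dy":0,"dz":0,"rx":0,"ry":0,"rz":0},{"hand":0,"dx":1.5,"dy":0,"dz":0,"rx":0,"ry":0,"rz":0},{"hand":0,"dx":0,"dy":0,"dz":0,"rx":0,"ry":0,"rz":0}]' >/dev/null; python3 -c "from h import *;st()"
python3 -m jog '[{"hand":0,"dx":1.5,"dy":0,"dz":0,"rx":0,"ry":0,"rz":0},{"hand":0,"dx":0,"dy":0,"dz":0,"rx":0,"ry":0,"rz":0}]' >/dev/null; python3 -c "from h import *;st()"
```

```text
t 7.9167 box x,y,z 31.3 -29.0 97.3 F u,w,z -0.77 0.63 -0.28
t 8.1667 box x,y,z 31.3 -26.6 97.3 F u,w,z -3.52 -0.53 -0.87
t 8.4167 box x,y,z 31.3 -23.6 97.3 F u,w,z -5.34 -0.07 -1.53
t 8.5833 box x,y,z 31.3 -21.8 97.3 F u,w,z -3.45 0.24 -0.52
```

```bash
python3 -m jog '[{"hand":0,"dx":1.2,"dy":0,"dz":0,"rx":0,"ry":0,"rz":0},{"hand":0,"dx":1.2,"dy":0,"dz":0,"rx":0,"ry":0,"rz":0},{"hand":0,"dx":0,"dy":0,"dz":0,"rx":0,"ry":0,"rz":0}]' >/dev/null; python3 -c "from h import *;st()"
python3 -m jog '[{"hand":0,"dx":1.2,"dy":0,"dz":0,"rx":0,"ry":0,"rz":0},{"hand":0,"dx":0,"dy":0,"dz":0,"rx":0,"ry":0,"rz":0}]' >/dev/null; python3 -c "from h import *;st()
look('wrist','w5')"
```

```text
t 8.8333 box x,y,z 31.4 -18.4 97.3 F u,w,z -0.52 0.27 -0.01
t 9.0 box x,y,z 31.5 -17.4 97.4 F u,w,z -0.78 0.15 0.16
wrist green [447, 67, 80, 78, 4631] [487.4, 104.6] [[516.7, 12.7, 92.0]] [[513.0, 25.0, 70.0]]
wrist red [112, 68, 75, 78, 4440] [149.0, 106.7] [[567.4, -115.8, 92.0]] [[571.2, -122.5, 70.0]]
wrist red [210, 193, 8, 26, 173] [213.3, 205.7] [[598.5, -78.2, 92.0]] [[606.9, -79.4, 70.0]]
wrist red [321, 232, 44, 93, 2682] [343.1, 278.7] [[611.3, -9.2, 92.0]] [[621.7, -0.1, 70.0]]
wrist yellow [41, 25, 305, 226, 39570] [198.8, 115.1] [[563.4, -95.8, 92.0]] [[566.6, -99.5, 70.0]]
wrist yellow [488, 27, 72, 271, 8929] [531.5, 174.6] [[534.9, 46.9, 92.0]] [[533.9, 64.3, 70.0]]
```

View pics/w5.png

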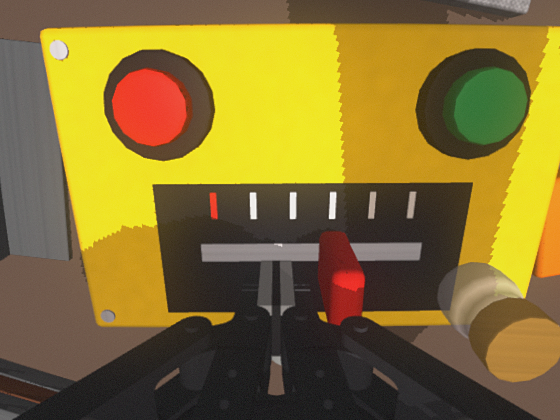

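The lever is at the third white tick (columns 332/333), three clicks in all. I'll back off, lift, and move over the green button.

```bash
python3 -m jog '[{"hand":0,"dx":-8,"dy":0,"dz":0,"rx":0,"ry":0,"rz":0},{"hand":0,"dx":0,"dy":0,"dz":-20,"rx":0,"ry":0,"rz":0},{"hand":0,"dx":0,"dy":0,"dz":-30,"rx":0,"ry":0,"rz":0},{"hand":0,"dx":0,"dy":-20,"dz":0,"rx":0,"ry":0,"rz":0},{"hand":0,"dx":15,"dy":-25,"dz":0,"rx":0,"ry":0,"rz":0}]' >/dev/null
python3 -m jog '[{"hand":0,"dx":30,"dy":-20,"dz":0,"rx":0,"ry":0,"rz":0},{"hand":0,"dx":30,"dy":-11,"dz":0,"rx":0,"ry":0,"rz":0},{"hand":0,"dx":20,"dy":0,"dz":0,"rx":0,"ry":0,"rz":0},{"hand":0,"dx":0,"dy":0,"dz":0,"rx":0,"ry":0,"rz":0},{"hand":0,"dx":0,"dy":0,"dz":0,"rx":0,"ry":0,"rz":0}]' >/dev/null; python3 -c "from h import *;st()
look('wrist','w6')
d=cam('scene');a=d['img'][165:255,190:320,::-1];e=cam('side')['img'][155:275,235:345,::-1]
cv2.imwrite('pics/c6.png',np.hstack([cv2.resize(a,(433,300)),cv2.resize(e,(275,300))]))"
```

```text
t 9.8833 box x,y,z -43.9 69.5 147.9 F u,w,z -0.3 0.35 0.56
wrist green [254, 203, 50, 50, 1915] [278.7, 228.3] [[515.6, 14.2, 92.0]] [[524.0, 17.6, 70.0]]
wrist red [28, 207, 49, 46, 1678] [52.1, 229.9] [[567.2, -115.6, 92.0]] [[581.3, -126.5, 70.0]]
wrist red [108, 275, 6, 17, 62] [110.5, 283.2] [[590.9, -73.4, 92.0]] [[607.6, -79.7, 70.0]]
wrist red [180, 302, 22, 17, 184] [190.5, 309.4] [[590.9, -19.2, 92.0]] [[607.6, -19.5, 70.0]]
wrist red [173, 368, 7, 8, 41] [176.0, 371.3] [[645.1, -14.1, 92.0]] [[667.8, -13.8, 70.0]]
wrist yellow [0, 167, 303, 197, 17077] [99.9, 234.0] [[559.0, -87.0, 92.0]] [[572.2, -94.8, 70.0]]
wrist yellow [271, 359, 8, 6, 34] [273.9, 361.3] [[611.0, 47.7, 92.0]] [[630.0, 54.9, 70.0]]
```

View pics/w6.png

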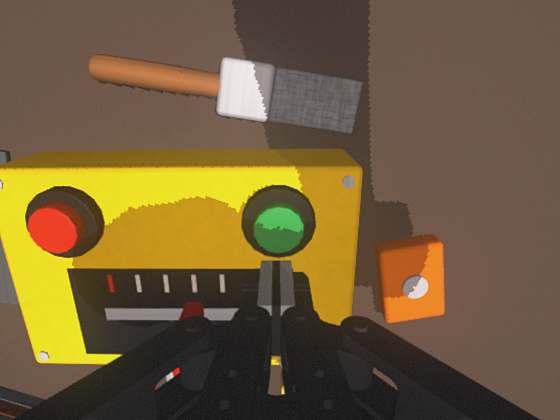

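View pics/c6.png

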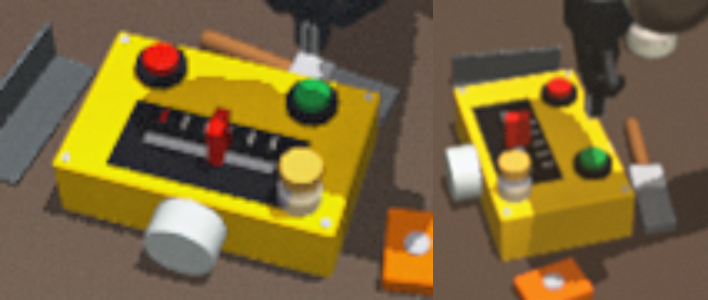

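The lever still stands at the third tick. The green button now measures (515.6, 14.2), and the TCP is over it to about 1 mm. I'll go down and press.

```bash
python3 -m jog '[{"hand":0,"dx":0,"dy":0,"dz":20,"rx":0,"ry":0,"rz":0},{"hand":0,"dx":0,"dy":0,"dz":18,"rx":0,"ry":0,"rz":0},{"hand":0,"dx":0,"dy":0,"dz":9,"rx":0,"ry":0,"rz":0},{"hand":0,"dx":0,"dy":0,"dz":3,"rx":0,"ry":0,"rz":0},{"hand":0,"dx":0,"dy":0,"dz":0,"rx":0,"ry":0,"rz":0}]' >/dev/null;python3 -c "from h import *;st()"
python3 -m jog '[{"hand":0,"dx":0,"dy":0,"dz":2,"rx":0,"ry":0,"rz":0},{"hand":0,"dx":0,"dy":0,"dz":2,"rx":0,"ry":0,"rz":0},{"hand":0,"dx":0,"dy":0,"dz":0,"rx":0,"ry":0,"rz":0}]' >/dev/null; python3 -c "from h import *;st()"
python3 -m jog '[{"hand":0,"dx":0,"dy":0,"dz":1.5,"rx":0,"ry":0,"rz":0},{"hand":0,"dx":0,"dy":0,"dz":1.5,"rx":0,"ry":0,"rz":0},{"hand":0,"dx":0,"dy":0,"dz":0,"rx":0,"ry":0,"rz":0}]' >/dev/null; python3 -c "from h import *;st()"
```

```text
t 10.45 box x,y,z -44.5 68.6 96.5 F u,w,z 0.11 0.09 -0.04
t 10.7 box x,y,z -44.0 69.2 93.7 F u,w,z 0.3 0.67 0.11
t 10.95 box x,y,z -43.8 69.2 90.7 F u,w,z 0.79 0.63 2.85
```

```bash
python3 -m jog '[{"hand":0,"dx":0,"dy":0,"dz":1.5,"rx":0,"ry":0,"rz":0},{"hand":0,"dx":0,"dy":0,"dz":1.5,"rx":0,"ry":0,"rz":0},{"hand":0,"dx":0,"dy":0,"dz":0,"rx":0,"ry":0,"rz":0}]' >/dev/null; python3 -c "from h import *;st()"
python3 -m jog '[{"hand":0,"dx":0,"dy":0,"dz":1,"rx":0,"ry":0,"rz":0},{"hand":0,"dx":0,"dy":0,"dz":0,"rx":0,"ry":0,"rz":0}]' >/dev/null; python3 -c "from h import *;st()"
python3 -m jog '[{"hand":0,"dx":0,"dy":0,"dz":1,"rx":0,"ry":0,"rz":0},{"hand":0,"dx":0,"dy":0,"dz":0,"rx":0,"ry":0,"rz":0}]' >/dev/null; python3 -c "from h import *;st()"
```

```text
t 11.2 box x,y,z -43.8 69.2 87.6 F u,w,z 0.34 -0.39 3.88
t 11.3667 box x,y,z -43.8 69.2 86.6 F u,w,z 0.34 0.24 4.67
t 11.5333 box x,y,z -43.8 69.2 86.0 F u,w,z 0.59 -0.25 7.07
```

Force is now rising faster than the spring rate, so the button is reaching its stop. One more small press will confirm it.

```bash
python3 -m jog '[{"hand":0,"dx":0,"dy":0,"dz":0.8,"rx":0,"ry":0,"rz":0},{"hand":0,"dx":0,"dy":0,"dz":0,"rx":0,"ry":0,"rz":0},{"hand":0,"dx":0,"dy":0,"dz":0,"rx":0,"ry":0,"rz":0}]' >/dev/null; python3 -c "from h import *;st()"
```

```text
t 11.7833 box x,y,z -43.7 69.1 86.0 F u,w,z 2.1 -2.11 11.8
```

The button is on its stop: z held at 86.0 (6 mm down) while force rose to 11.8 N. I'll release it and withdraw.

```bash
python3 -m jog '[{"hand":0,"dx":0,"dy":0,"dz":-4,"rx":0,"ry":0,"rz":0},{"hand":0,"dx":0,"dy":0,"dz":-8,"rx":0,"ry":0,"rz":0},{"hand":0,"dx":0,"dy":0,"dz":-20,"rx":0,"ry":0,"rz":0},{"hand":0,"dx":0,"dy":0,"dz":-30,"rx":0,"ry":0,"rz":0},{"hand":0,"dx":0,"dy":0,"dz":-40,"rx":0,"ry":0,"rz":0}]'>/dev/null
python3 -m jog '[{"hand":0,"dx":0,"dy":-10,"dz":-30,"rx":0,"ry":0,"rz":0},{"hand":0,"dx":0,"dy":0,"dz":0,"rx":0,"ry":0,"rz":0},{"hand":0,"dx":0,"dy":0,"dz":0,"rx":0,"ry":0,"rz":0}]'>/dev/null
python3 -c "from h import *;st()
look('wrist','w7')
d=cam('scene');a=d['img'][165:255,190:320,::-1];e=cam('side')['img'][155:275,235:345,::-1]
cv2.imwrite('pics/c7.png',np.hstack([cv2.resize(a,(433,300)),cv2.resize(e,(275,300))]))"
```

```text
t 12.45 box x,y,z -54.4 69.4 218.0 F u,w,z -0.5 0.29 -0.09
wrist green [259, 188, 38, 38, 1090] [277.7, 207.1] [[516.0, 14.0, 92.0]] [[523.1, 16.8, 70.0]]
wrist red [87, 192, 36, 32, 695] [102.1, 204.9] [[565.1, -119.2, 92.0]] [[576.2, -127.2, 70.0]]
wrist red [144, 247, 5, 13, 34] [145.9, 252.8] [[594.1, -75.3, 92.0]] [[607.5, -79.7, 70.0]]
wrist red [196, 268, 24, 53, 711] [206.6, 297.5] [[617.4, -14.2, 92.0]] [[632.8, -13.7, 70.0]]
wrist yellow [51, 161, 231, 159, 10368] [133.0, 220.3] [[569.1, -92.4, 92.0]] [[580.5, -98.3, 70.0]]
wrist yellow [309, 283, 27, 37, 574] [324.6, 297.7] [[580.2, 83.2, 92.0]] [[592.5, 91.7, 70.0]]
wrist yellow [214, 311, 22, 9, 179] [224.1, 314.9] [[629.2, 5.9, 92.0]] [[645.5, 8.1, 70.0]]
```

View pics/w7.png

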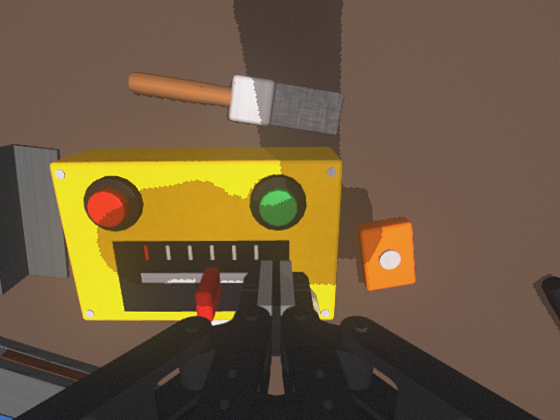

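View pics/c7.png

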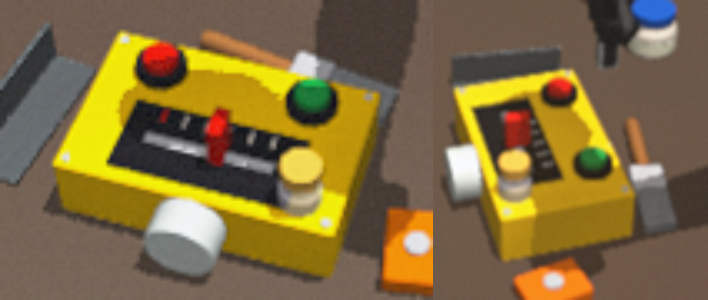

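The lever is at the third white tick (column ~212), the green button is up again at (278,207), the jar and the other things are where they were, and the arm is clear.

```bash
python3 -c "
from bench import arm
print(arm.job_done())"
```

```text
the job is handed in; nothing more can be done
None
```

I pushed the damper lever from the shut mark to the third notch with the closed fingertips, pressed the green start button fully down and let it come up. I then handed the job in, at about 12.5 s of the 53 s allowed.

- **Lever:** it clicked three times, taking about 5 N at most each time. After each click a wrist picture showed it on the right white tick. The last pictures show it still in the third notch.
- **Start button:** it stopped moving after 6 mm of travel (z held at 86.0 mm) while the force rose to 11.8 N. After release its centre again measured where it was before pressing, to within 1 mm.
- **Everything else:** I never touched the stop button. The jar, and the loose things in view of the final pictures, look unmoved. The hammer, tub and tube were mostly or wholly outside those views, but the arm did not go near them. At the end the gripper was about 125 mm above the buttons, with no contact force beyond sensor noise.

No check failed. The first button positions from the scene and side cameras differed by up to 10 mm, so I used the wrist camera for positions. Its readings matched the box dimensions to about 1 mm.

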